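# Mount the wheel dresser and set its feed screw

### The job

Set up the grinder for dressing its wheel: take the blue dresser, lower it gently over the square guide bar with its diamond pointing at the wheel, squarely in front of the wheel, and let go once it sits fully down on the bar. Then turn the brass wing-headed feed screw clockwise (seen from above) until it seats, and back it off a quarter turn so that the diamond stands just clear. Finish while still gripping the feed screw there, so that it cannot creep while I lock the guide legs, and leave everything else on the bench where it is.

Things in the scene. Friction and masses are not known exactly. Their poses are not given: they have to be found in the camera images.
- grinder: Grey bench grinder, 150 x 40 mm white wheel, on a dark bed plate (290 x 360 mm); fixed, but its place and yaw vary. Origin at bench level under the motor; x points from the guide bar across the machine, y along the spindle from wheel to motor, z up. Wheel's middle at y = -130 mm, 137 mm up; wheel top 212, guard top 228, motor top 200 mm up.
- guide: Dresser guide: level steel bar 16 x 16 mm along the grinder's y, on the robot's side of the wheel, carried by a crosshead on two legs. Origin: middle of the bar's top face in front of the wheel's middle, 212 mm up (2 mm more per turn the screw is backed off). x to the wheel, y along the bar to the crosshead, z up. Bar free from y = -78 to +102 mm, then the crosshead, top 4 mm above the bar's.
- wing (a point): Middle of the feed screw's brass wing head, on the screw's vertical axis, at guide x = 0, y = 160, z = 29 mm. The wing is an upright plate 9 mm thick (this point's x), 49 mm long (its y), 26 mm tall (13 mm above and below this point), on a hub 24 mm in diameter; the crosshead's top (36 x 116 mm) is 25 mm below this point. The point turns with the screw.
- feed_screw (a joint): Feed screw angle, rad, growing clockwise seen from above: 0 = seated (hard stop; the wing then lies along the bar), negative = backed off; -1.571 is a quarter turn back (wing across the bar). Starts 1.2 to 2.6 backed off. Runs stiffly, about 0.06 N m, and stays where it is left.
- dresser: Blue wheel dresser, 0.3 to 0.5 kg, standing on its feet: a saddle 60 mm long (y) with a slot along y, 20 mm wide, 30 mm deep, open below and flared at the feet (48 mm over the feet); on top a finger rib to hold it by, 18 mm thick (x), 54 mm long (y), 40 to 72 mm above the feet. Origin: centre of the feet plane; z up, x towards the diamond. Seated, the origin is 30 mm below the bar's top.
- diamond (a point): Tip of the dresser's diamond, on an arm that sticks out to the dresser's +x: at x = 52.5, y = 0, z = 7.5 mm in its frame.
- compound_jar: Bystander: jar of polishing compound with a green lid, 62 mm in diameter, 75 mm tall. Origin under its centre.
- buff_wheel: Bystander: grey buffing wheel lying flat, 90 mm in diameter, 26 mm thick. Origin under its centre.
- link0: Bystander: flat aluminium link with two holes, 94 x 20 x 5 mm, lying on the bed plate beneath the bar. Origin under its centre.
- link1: Bystander: flat aluminium link like link0.
- tape_roll: Bystander: roll of blue tape lying flat, 96 mm in diameter, 36 mm tall. Origin under its centre.
- wrench: Bystander: steel wrench, 170 mm long, lying on the bench. Origin under its centre.
Things that resemble listed ones, but are neither listed nor needed, are in the scene too. Several things look just like the dresser: the one meant starts farthest from the robot's base.

How it is judged (in metres and radians):
On the way, in this order (a step that is already met when the one before it is completed fails the run):
1. the dresser sits fully down on the guide bar, diamond towards the wheel and in front of it, and has been let go (z of dresser in the frame of guide between -0.0335 and -0.0265 m and x of diamond in the frame of guide above 0.04 m and y of diamond in the frame of guide between -0.016 and 0.016 m and angle between dresser's own z axis and vertical below 0.1 rad and contact force between each of the arm, the fingers and dresser below 0.2 N), for 0.2 s.
2. the feed screw has been turned in until it seats (value of joint feed_screw above -0.08 rad), for 0.1 s.
At the end, for the whole second after the job is handed in: Feed screw 70 to 110 degrees back from its seat, still, gripped (over 3 N, TCP within 25 mm of the wing's middle). Dresser untouched, level on the bar (fully down within 3.5 mm, tilt under 0.1 rad), diamond towards the wheel, within 16 mm of its middle along the bar (all of step 1 and value of joint feed_screw between -1.92 and -1.22 rad and velocity of joint feed_screw between -0.1 and 0.1 rad/s and contact force between the fingers and guide above 3 N and linear speed of dresser below 0.02 m/s and distance between the grasp point and wing below 0.025 m); the arm keeps its last pose, push and grip.
It fails at once if a bystander on the bench is pushed more than 30 mm (distance of any of compound_jar, buff_wheel, link0, link1, tape_roll, wrench from where it was at the start of the episode above 0.03 m).
It fails at once if the dresser is pressed or banged hard onto the guide (more than 60 N) (contact force between dresser and guide above 60 N).
It fails at once if the dresser is dropped: it falls free, out of the fingers, by more than about 6 mm (contact force between the fingers and dresser below 0.1 N and linear speed of dresser above 0.35 m/s).
It also fails if it takes over 58 s, if anything falls off the work surface, if the arm or the gripper's body presses on something with over 40 N, if the wrist force passes 120 N, or if a joint passes its speed limit or range.

### The arm

A 6-joint arm with a two-finger parallel gripper is mounted at the origin on the work surface. World frame = base frame: x ahead of the robot, y to its left, z up, the work surface at z = 0. Lengths are in m, angles in degrees, forces in N, time in s.
With the tool pointing down it reaches from about 0.375 to 0.75 m from the base axis. Payload 9 kg.
Tool frame: the origin (TCP) lies between the finger pads, 19 mm behind the fingertips; this is the grasp point; z points along the fingers, y is the line along which they close (so a half turn about z gives the same grasp; the last joint's range is limited). The gripper opens to 85 mm and grips with 20 to 120 N. Pads are 22 mm wide; open, the fingers measure 114 mm over their backs; the gripper's body (76 mm by 85 mm) begins 54 mm behind the grasp point. The pads swing forward as they close: fully open they stand 13 mm farther back than shut.
Start: joints at [54.735, 5.964, 5.575, 89.605, 0, 77.527], TCP at [0.232, 0.553, 0.25] pointing down, gripper open.
Joint ranges: [-171.21, 171.21], [-48.23, 106.86], [-62.78, 66.21], [-105.2, 120.99], [-86.42, 89.51], [-180, 180]. Speed limits (degrees/s): [127.2, 127.2, 147.25, 180, 180, 180].

### API

Orientations are given as [roll, pitch, yaw] about the fixed x, y, z axes, in that order (R = Rz(yaw) Ry(pitch) Rx(roll)).
In Python, from plant import robot gives the robot as it stands. Calls block until the motion is done:
- robot.move_pose(position, orientation): joint-space move of the TCP to a pose.
- robot.line_to(position, vel=0.15, rotation=None, guard=None): straight line of the TCP; rotation=None keeps the orientation; vel is the mean speed in m/s. With guard (N) it stops when the force on the tool has changed by that much, and returns True; else False.
- robot.goto_joints(angles): joint-space move.
- robot.set_gripper(opening): finger opening in m; the grip force is fixed at half the most; returns when the fingers have stopped.
- robot.pause(seconds).
- robot.ik(position, orientation): joint angles nearest the present ones, or None.
- robot.observe(): the state.
- robot.grab_frame(name): name is "scene" or "side" or "wrist"; returns the picture (400x640x3 uint8, blue, green, red); there is no depth.
- robot.get_calibration(name): a dict with "vertical_fov" (degrees; the focal length in pixels is half the picture's height over the tangent of half this angle, whatever the lens; pixels are square), "cx", "cy" (the principal point, pixels), "k1" (the pictures are not rectified: a ray, as slopes to the right and down, at radius r is drawn at 1 + k1 r^2 times it, then the intrinsics apply), "rvec" (rotation vector, rad) and "tvec" (3), from world to camera coordinates, as OpenCV has them. Camera axes: x right, y down, z forward; pixel columns grow to the right and rows downward; lengths in m; the calibration is good to about 2 mm. A picture is of the moment at which its call begins: read the wrist's pose just before it. get_calibration takes no time and is no camera call; for the wrist camera it gives the pose at the moment of the call.
A pose or a line that the arm cannot do raises robot.IKError and nothing moves.
- robot.job_done(): hands the job in; it is judged then, once.
The state is a dict: "time": time; "q": joint angles; "qvel": joint speeds; "joint_torque": joint torques, N m; "tool_pos": TCP position; "tcp_rot": TCP orientation; "ft_force": force on the tool from outside, world axes, zero at the start; "torque": the same for the moment, N m; "gripper_width": finger opening in m; "gripper_force": force on a finger pad.
Only numpy, scipy, OpenCV 4.12 (cv2) and the standard library are available. Lean on these libraries where they do the work, as an engineer would, in place of code of your own. Each camera call takes 0.05 s, during which the arm holds its last target. There are 200 camera calls.

## Working session

There is one attempt and no reset: what is moved stays moved. The work goes in short steps, each a Python script; the robot and the scene stay as the last script left them, time stands still between calls to the robot, and variables do not carry over. Pictures are saved under pics/ and viewed, at most 10 in all, crops included, and the job is handed in when it is done.

```bash
mkdir -p pics; ls
python3 - <<'E'
from plant import robot
import cv2
for n in ("scene","side"):
    cv2.imwrite(f"pics/{n}0.png",robot.grab_frame(n)); print(n,robot.get_calibration(n))
o=robot.observe();print(o["time"],o["tool_pos"],o["tcp_rot"])
E
```

```text
pics
scene {'vertical_fov': 42.18916530291852, 'cx': 321.5410238181737, 'cy': 200.61731085905456, 'k1': -0.0017045789137425144, 'rvec': array([ 1.56219717,  2.1381366 , -0.73316988]), 'tvec': array([ 0.13497627, -0.25271946,  2.18499237])}
side {'vertical_fov': 47.067522710491076, 'cx': 318.9101560323591, 'cy': 202.65234443373194, 'k1': -0.11645377542489979, 'rvec': array([ 2.25679916, -0.59520564,  0.24155934]), 'tvec': array([-0.3941033 ,  0.27007131,  1.37089738])}
0.1 [0.23228715 0.55291511 0.24929476] [-1.79931726e+02 -1.53230363e-02  1.57205055e+02]
```

View pics/scene0.png

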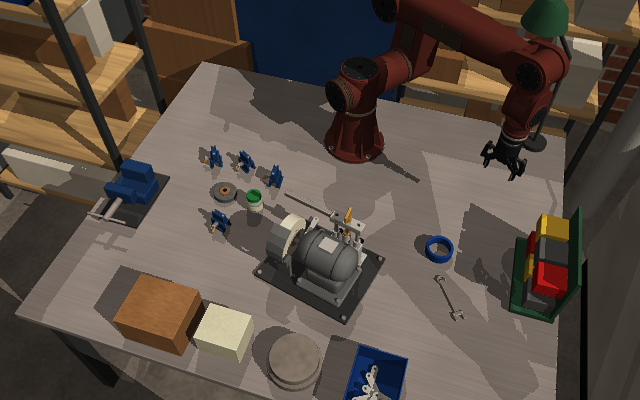

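View pics/side0.png

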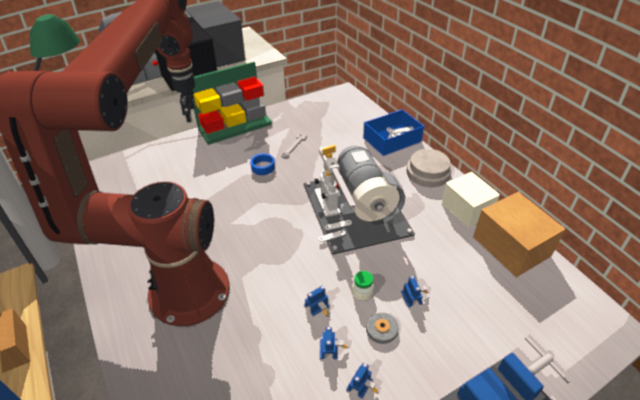

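The scene view shows four blue dressers at about (214,157), (245,160), (273,177) and (220,222). In the side view they are at (362,378), (330,344), (317,300) and (414,291). The grinder is at (315,255), with the brass wing at (348,214) in scene and (328,150) in side. I'll cast rays to see which dresser is farthest from the base.

```bash
cat > h.py <<'E'
import numpy as np, cv2
from plant import robot
def cam(n):
    c=robot.get_calibration(n); R=cv2.Rodrigues(np.array(c["rvec"]))[0]; t=np.array(c["tvec"])
    f=200/np.tan(np.radians(c["vertical_fov"]/2)); return dict(R=R,t=t,f=f,cx=c["cx"],cy=c["cy"],k=c["k1"])
def ray(c,uv):
    d=(np.array(uv,float)-[c["cx"],c["cy"]])/c["f"]; s=d.copy()
    for _ in range(20): s=d/(1+c["k"]*(s@s))
    v=c["R"].T@np.array([*s,1]); return -c["R"].T@c["t"], v/np.linalg.norm(v)
def plane(c,uv,z):
    o,v=ray(c,uv); return o+v*(z-o[2])/v[2]
def proj(c,p):
    q=c["R"]@np.array(p)+c["t"]; s=q[:2]/q[2]; return s*(1+c["k"]*(s@s))*c["f"]+[c["cx"],c["cy"]]
def tri(obs):
    A=np.zeros((3,3));b=np.zeros(3);L=[]
    for c,uv in obs:
        o,v=ray(c,uv);P=np.eye(3)-np.outer(v,v);A+=P;b+=P@o;L.append((o,P))
    x=np.linalg.solve(A,b);return x,[np.linalg.norm(P@(x-o)) for o,P in L]
def blobs(img,lo,hi,amin=30):
    m=cv2.inRange(cv2.cvtColor(img,cv2.COLOR_BGR2HSV),lo,hi)
    m=cv2.morphologyEx(m,cv2.MORPH_CLOSE,np.ones((3,3),np.uint8))
    n,l,s,ce=cv2.connectedComponentsWithStats(m);return [(ce[i],s[i]) for i in range(1,n) if s[i,4]>=amin],m
E
python3 - <<'E'
from h import *
cs,cd=cam("scene"),cam("side")
for n,c in(("scene",cs),("side",cd)):
    im=cv2.imread(f"pics/{n}0.png")
    for k,lo,hi in(("blue",(100,120,50),(125,255,255)),("brass",(15,140,110),(30,255,255)),("green",(50,120,60),(80,255,255))):
        for ce,s in blobs(im,lo,hi,25)[0]:
            if s[4]<1200: print(n,k,ce.round(1),s.tolist(),plane(c,ce,.035).round(3))
print(tri([(cs,(348,214)),(cd,(328,150))]))
E
```

```text
scene blue [14.6  1.4] [0, 0, 25, 5, 69] [-0.411 -1.988  0.035]
scene blue [360.5  39.9] [355, 34, 11, 13, 57] [-0.65  -0.145  0.035]
scene blue [215.3 156.7] [210, 146, 13, 22, 157] [ 0.291 -0.496  0.035]
scene blue [246.9 161.2] [239, 151, 17, 22, 129] [ 0.275 -0.366  0.035]
scene blue [275.5 176.6] [268, 165, 15, 23, 195] [ 0.316 -0.229  0.035]
scene blue [219.9 217.8] [211, 210, 18, 18, 116] [ 0.564 -0.352  0.035]
scene blue [439.3 248.8] [426, 236, 28, 27, 304] [0.452 0.433 0.035]
scene brass [348.2 215.6] [344, 207, 8, 17, 71] [0.411 0.09  0.035]
scene brass [554.4 226.3] [540, 214, 29, 26, 560] [0.228 0.814 0.035]
scene brass [530.5 265.9] [529, 259, 5, 16, 54] [0.426 0.742 0.035]
scene green [562.5  24. ] [556, 18, 11, 12, 41] [-1.108  0.808  0.035]
scene green [554.5  33.1] [549, 26, 12, 11, 40] [-1.012  0.771  0.035]
scene green [253.4 195.2] [246, 189, 15, 14, 144] [ 0.428 -0.276  0.035]
side blue [262.1 163.8] [251, 154, 23, 21, 340] [0.434 0.417 0.035]
side blue [411.2 292. ] [402, 278, 20, 29, 325] [ 0.563 -0.35   0.035]
side blue [316. 300.] [305, 288, 23, 27, 312] [ 0
[... 416 characters left out ...]
954] [0.434 0.906 0.035]
side brass [328.5 150.6] [323, 146, 12, 11, 90] [0.698 0.361 0.035]
side brass [ 12.8 332.4] [0, 308, 30, 54, 1008] [-0.507  0.079  0.035]
side brass [382.2 325.4] [376, 320, 13, 12, 101] [ 0.427 -0.399  0.035]
side green [49.4 36.4] [31, 16, 47, 40, 914] [-0.225  2.368  0.035]
side green [224.   76.2] [195, 64, 60, 26, 515] [0.559 1.177 0.035]
side green [243.6 127. ] [225, 120, 38, 16, 148] [0.469 0.691 0.035]
side green [217.9 136.1] [209, 131, 20, 12, 55] [0.35  0.684 0.035]
side green [363.5 279. ] [355, 271, 18, 17, 242] [ 0.469 -0.241  0.035]
(array([0.55646924, 0.12076933, 0.2438959 ]), [np.float64(0.00011677320976472454), np.float64(0.00011677320976486958)])
```

The dresser candidates, by scene pixel and distance from the base:
- (215,157): 0.58 m
- (247,161): 0.46 m
- (275,177): 0.39 m
- (220,218), at (0.563,-0.351): 0.66 m

The last one is farthest, so it is the one meant. Next I'll look at the guide and at this dresser from the wrist.

Run:
```python
from h import *
c=cam("wrist");o=robot.observe();p=-c["R"].T@c["t"];print(p-o["tool_pos"],c["R"],c["f"],c["k"])
def at(pos,yaw):
    for y in(yaw,yaw+180,yaw-180):
        try: print("ik",y,np.round(robot.ik(pos,[180,0,y]),1))
        except Exception as e: print("x",e)
for pos in((.52,.04,.45),(.48,-.33,.25),(.56,.12,.25),(.56,-.03,.28)):
    for y in (0,90): at(pos,y)
```

```text
[-0.06586548  0.02843896  0.12260532] [[ 0.38773215  0.92177158 -0.00096632]
 [ 0.88349961 -0.37133416  0.285551  ]
 [ 0.26285397 -0.11157105 -0.95836303]] 313.5403982905909 -0.02271464918957069
ik 0 [-10.    1.3  22.3 111.    0.  170. ]
ik 180 [-10.    1.3  22.3 111.    0.  -10. ]
ik -180 [-10.    1.3  22.3 111.    0.  -10. ]
ik 90 [-10.    1.3  22.3 111.    0.   80. ]
ik 270 [ -10.     1.3   22.3  111.     0.  -100. ]
ik -90 [ -10.     1.3   22.3  111.     0.  -100. ]
ik 0 [-47.4   2.9   2.4  89.5   0.  132.6]
ik 180 [-47.4   2.9   2.4  89.5   0.  -47.4]
ik -180 [-47.4   2.9   2.4  89.5   0.  -47.4]
ik 90 [-47.4   2.9   2.4  89.5   0.   42.6]
ik 270 [ -47.4    2.9    2.4   89.5    0.  -137.4]
ik -90 [ -47.4    2.9    2.4   89.5    0.  -137.4]
ik 0 [ -1.    1.2   0.6  89.4   0.  179. ]
ik 180 [-1.   1.2  0.6 89.4  0.  -1. ]
ik -180 [-1.   1.2  0.6 89.4  0.  -1. ]
ik 90 [-1.   1.2  0.6 89.4  0.  89. ]
ik 270 [ -1.    1.2   0.6  89.4   0.  -91. ]
ik -90 [ -1.    1.2   0.6  89.4   0.  -91. ]
ik 0 [-16.4  -0.4   2.2  92.5   0.  163.6]
ik 180 [-16.4  -0.4   2.2  92.5   0.  -16.4]
ik -180 [-16.4  -0.4   2.2  92.5   0.  -16.4]
ik 90 [-16.4  -0.4   2.2  92.5   0.   73.6]
ik 270 [ -16.4   -0.4    2.2   92.5    0.  -106.4]
ik -90 [ -16.4   -0.4    2.2   92.5    0.  -106.4]
```

Run:
```python
import cv2,numpy as np
a=cv2.imread("pics/scene0.png")[195:245,190:250];b=cv2.imread("pics/side0.png")[265:320,385:445]
a=cv2.resize(a,(400,400),interpolation=2);b=cv2.resize(b,(400,400),interpolation=2)
cv2.imwrite("pics/crop1.png",np.hstack([a,b]))
```

```text
(no output)
```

View pics/crop1.png

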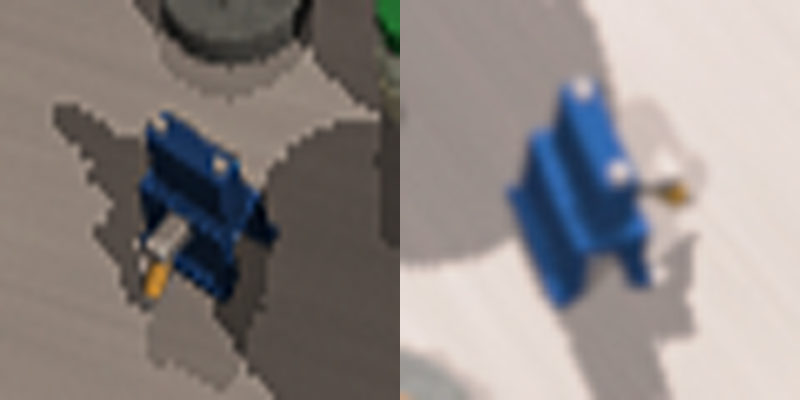

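The crop confirms it. On the blue dresser standing alone beyond the grey buffing wheel, the rib is on top and the brass-tipped diamond arm points away from the robot. Now the wrist views.

Run:
```python
from h import *
import pickle
P={}
for n,pos in(("g",(.56,.04,.42)),("d",(.56,-.34,.30))):
    robot.move_pose(pos,[180,0,90]); P[n]=cam("wrist"); im=robot.grab_frame("wrist"); cv2.imwrite(f"pics/w{n}.png",im)
    print(robot.observe()["time"],robot.observe()["tool_pos"])
pickle.dump(P,open("cams.pkl","wb"))
a=np.hstack([cv2.imread("pics/wg.png"),cv2.imread("pics/wd.png")])
```

```text
2.4083 [0.55990139 0.0408052  0.41981537]
3.9333 [ 0.560704   -0.33885055  0.30091908]
```

View pics/wg.png

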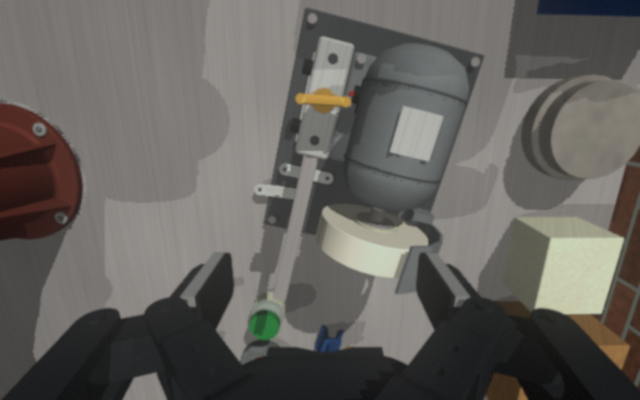

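View pics/wd.png

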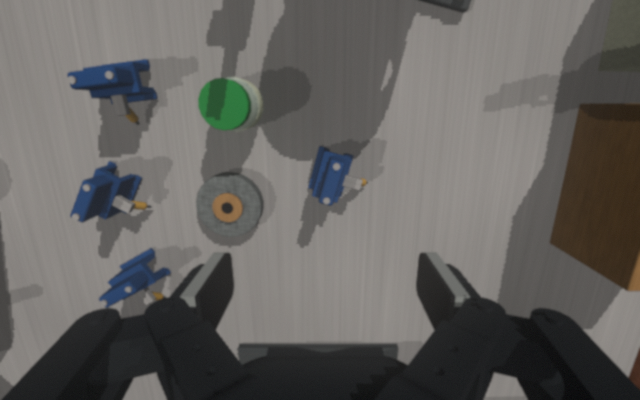

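Wrist view 1: the bar runs from (310,160) to (278,310) and the brass wing is at (323,100), lying across the bar. The wheel is at (372,240). Wrist view 2: the dresser stands at (330,177), with bright rib dots at (336,167) and (325,200), and its diamond tip at (363,184) on the +x side.

```bash
cat > m.py <<'E'
from h import *
import pickle
P=pickle.load(open("cams.pkl","rb"));G,D=P["g"],P["d"]
g=cv2.imread("pics/wg.png");d=cv2.imread("pics/wd.png")
# wing
bl,m=blobs(g,(12,120,90),(32,255,255),80)
for ce,s in bl: print("brass g",ce.round(1),s.tolist())
lab=m[60:140,270:380];ys,xs=np.nonzero(lab);box=cv2.boxPoints(cv2.minAreaRect(np.c_[xs+270,ys+60].astype(np.float32)))
print("wing box",[plane(G,b,.25).round(4).tolist() for b in box])
cs,cd=cam("scene"),cam("side")
cg=[b for b in bl if 290<b[0][0]<360 and b[0][1]<140][0][0]
print("wing tri",tri([(cs,(348.2,215.6)),(cd,(328.5,150.6)),(G,cg)]),plane(G,cg,.25))
# bar edges
gray=cv2.cvtColor(g,cv2.COLOR_BGR2GRAY).astype(float)
for r in range(195,285,8):
    x0=310-(r-160)*32/150; print(r,round(x0),gray[r,int(x0)-16:int(x0)+17].astype(int).tolist())
# dresser
bl,m=blobs(d,(100,120,40),(128,255,255),80)
for ce,s in bl: print("blue d",ce.round(1),s.tolist(),plane(D,ce,.05).round(4))
sub=d[140:215,300:375];hsv=cv2.cvtColor(sub,cv2.COLOR_BGR2HSV)
cv2.imwrite("pics/dz.png",np.hstack([cv2.resize(sub,(400,400),interpolation=2),cv2.resize(g[70:145,285:360],(400,400),interpolation=2)]))
E
python3 m.py
```

```text
brass g [322.9  99.9] [296, 89, 56, 23, 715]
brass g [604.6 338.9] [571, 316, 59, 53, 1209]
wing box [[0.5352, 0.1096, 0.25], [0.5356, 0.1284, 0.25], [0.5842, 0.1284, 0.25], [0.5846, 0.1096, 0.25]]
wing tri (array([0.55908948, 0.12109638, 0.23983083]), [np.float64(0.0012845514324631142), np.float64(0.0007381823527915731), np.float64(0.0017687407035945867)]) [0.55934778 0.11914571 0.25      ]
195 303 [118, 118, 118, 118, 118, 119, 119, 117, 118, 126, 133, 138, 140, 142, 142, 141, 139, 141, 140, 142, 142, 142, 136, 114, 91, 78, 72, 64, 59, 56, 55, 57, 56]
203 301 [59, 60, 59, 60, 59, 57, 58, 61, 79, 110, 129, 136, 139, 141, 141, 142, 140, 138, 140, 140, 140, 141, 135, 118, 94, 79, 72, 64, 57, 56, 56, 56, 57]
211 299 [59, 59, 58, 58, 58, 59, 61, 71, 95, 121, 135, 139, 141, 141, 141, 139, 138, 137, 139, 140, 141, 138, 125, 99, 81, 73, 63, 59, 57, 58, 56, 56, 57]
219 297 [58, 58, 59, 57, 59, 58, 62, 73, 94, 120, 133, 138, 140, 141, 141, 140, 139, 138, 139, 139, 140, 139, 126, 101, 82, 73, 66, 60, 58, 58, 56, 57, 57]
227 296 [79, 75, 71, 68, 66, 65, 66, 71, 90, 117, 132, 137, 139, 140, 141
[... 802 characters left out ...]
39, 139, 138, 138, 138, 139, 138, 137, 127, 111, 98, 94, 95, 95, 94, 95, 96, 97, 97, 96]
275 285 [103, 119, 130, 136, 135, 135, 135, 133, 130, 133, 135, 138, 138, 138, 139, 138, 138, 139, 138, 139, 137, 128, 109, 97, 94, 94, 95, 94, 94, 94, 95, 95, 97]
283 284 [102, 119, 131, 133, 135, 134, 134, 132, 129, 131, 135, 137, 137, 138, 139, 138, 137, 138, 139, 139, 138, 128, 110, 95, 90, 88, 88, 89, 88, 88, 87, 84, 83]
blue d [107.6  78.3] [69, 61, 79, 36, 1286] [ 0.3171 -0.2348  0.05  ]
blue d [331.1 174.4] [313, 148, 38, 54, 1026] [ 0.5699 -0.3456  0.05  ]
blue d [ 96.7 189.5] [73, 163, 58, 57, 839] [ 0.2783 -0.3645  0.05  ]
blue d [130.3 278.2] [101, 250, 61, 55, 1165] [ 0.2984 -0.4891  0.05  ]
```

View pics/dz.png

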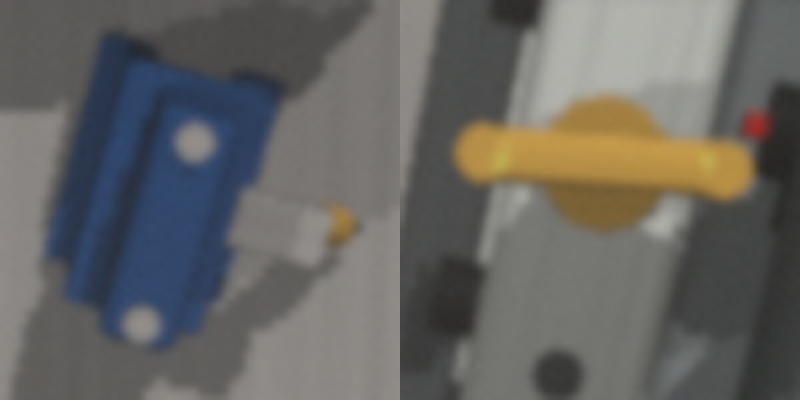

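The enlarged crop shows the rib dots at full-image (336.6,166.6) and (326.6,200.8), and the diamond tip at (365.6,181.6). The wing's ends are at (300,98.5) and (346.9,101.5).

Run:
```python
from h import *
import pickle
P=pickle.load(open("cams.pkl","rb"));G,D=P["g"],P["d"]
a,b=plane(D,(336.6,166.6),.072),plane(D,(326.6,200.8),.072)
tip=plane(D,(365.6,181.6),.0075);u=(a-b)/np.linalg.norm(a-b);x=np.array([u[1],-u[0],0])
print("dots",a,b,np.linalg.norm(a-b),"mid",(a+b)/2,"y dir deg",np.degrees(np.arctan2(u[1],u[0])))
print("tip rel",(tip-(a+b)/2)@x,(tip-(a+b)/2)@u,tip)
for z in(.25,.255):
    e,f=plane(G,(300,98.5),z),plane(G,(346.9,101.5),z);print("wing",z,(e+f)/2,np.linalg.norm(f-e),"deg",np.degrees(np.arctan2(*(f-e)[1::-1])))
R=np.array([plane(G,p,.2125)for p in((307.8,203),(304,219),(293.7,267),(291.4,275),(289.4,283))])
L=np.array([plane(G,p,.2125)for p in((292.7,203),(288.7,219))])
k=np.polyfit(R[:,1],R[:,0],1);print("bar yaw",np.degrees(np.arctan2(1,k[0])));t=np.radians(np.degrees(np.arctan2(1,k[0])))
gy=np.array([np.cos(t),np.sin(t),0]);gx=np.array([gy[1],-gy[0],0])
w=(e+f)/2
print("R off",[round((r-w)@gx,4) for r in R],"L off",[round((l-w)@gx,4) for l in L]);print("origin",w-.16*gy,gx,gy)
bar=w+gx*(np.mean([(r-w)@gx for r in R])-.008);print("origin by bar",bar-.16*gy)
```

```text
dots [ 0.57554741 -0.33192174  0.072     ] [ 0.56431372 -0.37246079  0.072     ] 0.042066735556338365 mid [ 0.56993057 -0.35219127  0.072     ] y dir deg 74.51152899003904
tip rel 0.04953409720677791 0.0008084496158075205 [ 0.61788169 -0.36463998  0.0075    ]
wing 0.25 [0.55986675 0.11908035 0.25      ] 0.04186529324879006 deg -3.4503874126842526
wing 0.255 [0.55988354 0.11898626 0.255     ] 0.04114941580613417 deg -3.4503874126842637
bar yaw 76.9913544816438
R off [np.float64(0.0072), np.float64(0.0071), np.float64(0.0077), np.float64(0.0071), np.float64(0.0069)] L off [np.float64(-0.009), np.float64(-0.0096)]
origin [ 0.52386785 -0.03690752  0.255     ] [ 0.97433611 -0.22509808  0.        ] [0.22509808 0.97433611 0.        ]
origin by bar [ 0.52310708 -0.03673176  0.255     ]
```

Run:
```python
from h import *
def st(s):
    o=robot.observe();print(s,round(o["time"],2),o["tool_pos"].round(4),"w",round(o["gripper_width"],4),"gf",np.round(o["gripper_force"],1),"F",np.round(o["ft_force"],1))
c=(.569,-.352)
robot.set_gripper(.05)
robot.move_pose([*c,.14],[180,0,74.5])
print(robot.line_to([*c,.062],vel=.1,guard=8));st("down")
robot.set_gripper(0);st("grip")
robot.line_to([*c,.335],vel=.2);st("lift")
robot.line_to([.5235,-.037,.335],vel=.2,rotation=[180,0,77]);robot.pause(.3);st("over")
cv2.imwrite("pics/over_side.png",robot.grab_frame("side"));cv2.imwrite("pics/over_scene.png",robot.grab_frame("scene"))
a=cv2.imread("pics/over_side.png")[90:265,270:445];b=cv2.imread("pics/over_scene.png")[130:305,220:395]
cv2.imwrite("pics/over.png",np.hstack([cv2.resize(x,(400,400),interpolation=2) for x in(a,b)]))
```

```text
False
down 5.99 [ 0.5694 -0.3524  0.0629] w 0.05 gf 0.0 F [ 1.1 -0.3  0.7]
grip 6.38 [ 0.5693 -0.3523  0.0627] w 0.0168 gf 59.6 F [-0.6  0.1  4.1]
lift 7.9 [ 0.5688 -0.3518  0.3339] w 0.0171 gf 58.9 F [-0.1 -0.6 -2.7]
over 9.94 [ 0.5235 -0.0373  0.3349] w 0.017 gf 58.9 F [ 1.1  0.3 -3. ]
```

View pics/over.png

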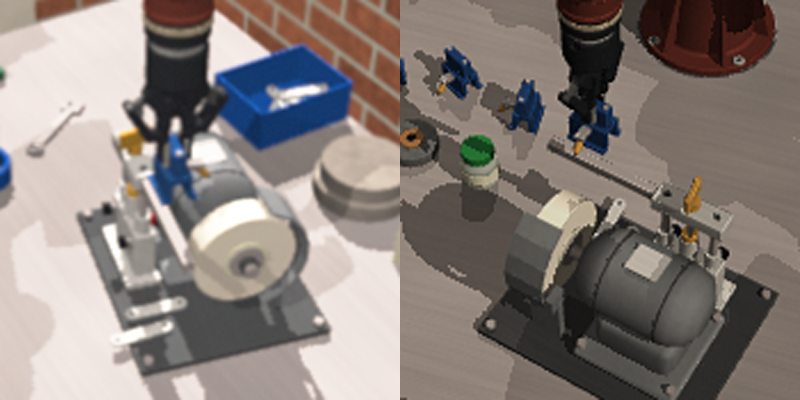

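The dresser is held level over the bar, with its diamond towards the wheel. Lowering it gently, then releasing.

```bash
cat >> h.py <<'E'
def st(s):
    o=robot.observe();print(s,round(o["time"],2),o["tool_pos"].round(4),"w",round(o["gripper_width"],4),"gf",np.round(o["gripper_force"],1),"F",np.round(o["ft_force"],1),"T",np.round(o["torque"],2));return o
E
python3 - <<'E'
from h import *
x,y=.5235,-.037
robot.line_to([x,y,.288],vel=.1)
for z in(.28,.272,.264,.256,.250,.247,.245,.2435,.2425):
    hit=robot.line_to([x,y,z],vel=.03,guard=8); o=st(f"{z} {hit}")
    if hit: break
E
```

```text
0.28 False 11.07 [ 0.5234 -0.037   0.2799] w 0.0172 gf 58.8 F [-0.  -0.3 -3.7] T [-0.02  0.01 -0.01]
0.272 False 11.49 [ 0.5234 -0.0369  0.2717] w 0.0169 gf 58.8 F [ 0.1  0.7 -3.4] T [ 0.01 -0.01 -0.06]
0.264 False 11.91 [ 0.5234 -0.0369  0.2638] w 0.0172 gf 58.9 F [ 0.3  0.1 -3.4] T [-0.04  0.04 -0.03]
0.256 False 12.32 [ 0.5234 -0.037   0.2558] w 0.0175 gf 58.9 F [ 0.2  0.1 -2.7] T [-0.01  0.   -0.02]
0.25 False 12.68 [ 0.5234 -0.0369  0.2497] w 0.0174 gf 58.9 F [ 0.5 -0.7 -2.9] T [ 0.03 -0.   -0.01]
0.247 False 12.93 [ 0.5234 -0.037   0.2468] w 0.0172 gf 58.9 F [ 0.1 -0.5 -3.8] T [-0.06  0.07 -0.  ]
0.245 False 13.18 [ 0.5236 -0.037   0.2451] w 0.0169 gf 59.1 F [ 0.9  0.3 -2. ] T [-0.03 -0.06  0.02]
0.2435 False 13.43 [ 0.5236 -0.037   0.245 ] w 0.0172 gf 60.5 F [-4.4  0.9  8.2] T [ 0.23  0.85 -0.04]
0.2425 False 13.68 [ 0.5236 -0.037   0.245 ] w 0.0175 gf 61.5 F [-7.   2.5 15.1] T [ 0.39  1.46 -0.06]
```

It seated at z = 0.245 as expected. I'll relieve the push, release, retreat and check.

Run:
```python
from h import *
import pickle
x,y=.5235,-.037
robot.line_to([x,y,.2452],vel=.03);st("relax")
robot.set_gripper(.04);st("open")
robot.line_to([x,y,.34],vel=.12)
w=np.array([.5597,.119]);
robot.move_pose([.53,.04,.40],[180,0,77]);robot.pause(.2)
C=cam("wrist");im=robot.grab_frame("wrist");pickle.dump(C,open("c2.pkl","wb"))
st("look");cv2.imwrite("pics/seat.png",im)
```

```text
relax 13.93 [ 0.5236 -0.037   0.245 ] w 0.0171 gf 60.3 F [-0.5  1.1  5.4] T [ 0.09 -0.1   0.03]
open 14.28 [ 0.5236 -0.037   0.2452] w 0.0401 gf 0.0 F [ 0.3 -0.3  0.5] T [ 0.03  0.01 -0.02]
look 15.94 [0.5298 0.0393 0.3989] w 0.0401 gf 0.0 F [-0.   0.4  0.6] T [-0.01 -0.01  0.04]
```

View pics/seat.png

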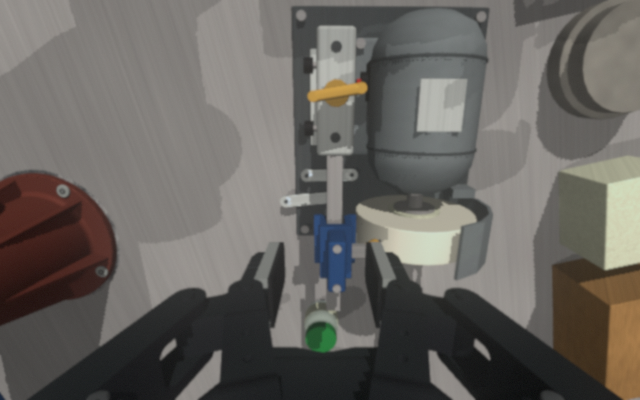

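The dresser sits squarely on the bar: rib dots at (337,249) and (337,290), diamond tip at about (377,240) against the wheel face. The wing ends are at about (311,96) and (364,88). Checking the numbers.

Run:
```python
from h import *
import pickle
C=pickle.load(open("c2.pkl","rb"));im=cv2.imread("pics/seat.png")
t=np.radians(77);gy=np.array([np.cos(t),np.sin(t),0]);gx=np.array([gy[1],-gy[0],0]);O=np.array([.5235,-.037,.2126])
f=lambda p,z:np.round([(plane(C,p,z)-O)@gx,(plane(C,p,z)-O)@gy],4)
print("dots",f((337,249),.2545),f((337,290),.2545),"tip",f((377,240),.19))
# wheel near-face left/right edges at height of rim top
print("wheel rim top z .212 edges",f((418,212),.212),f((418,247),.212))
m=cv2.inRange(cv2.cvtColor(im,cv2.COLOR_BGR2HSV),(12,120,90),(32,255,255))[70:130,295:385]
ys,xs=np.nonzero(m);r=cv2.minAreaRect(np.c_[xs+295,ys+70].astype(np.float32));print(r)
e,g=plane(C,(311.5,96.5),.255),plane(C,(364,88),.255);print("wing",(e+g)/2,np.degrees(np.arctan2(*(g-e)[1::-1])),plane(C,r[0],.25),f(r[0],.25))
print(robot.ik([.5597,.119,.3],[180,0,86.5]),robot.ik([.5597,.119,.3],[180,0,266.5]))
```

```text
dots [0.0011 0.0211] [ 0.0016 -0.0226] tip [0.0495 0.0015]
wheel rim top z .212 edges [0.087  0.0429] [0.0903 0.003 ]
((337.695068359375, 91.9063720703125), (24.66567039489746, 58.815364837646484), 64.35899353027344)
wing [0.55971028 0.11847851 0.255     ] -4.279365138892053 [0.56002523 0.11888874 0.25      ] [0.0005 0.1601]
[-1.08736754  2.10088637  6.76641184 94.66552547  0.         92.41263246] [ -1.08736754   2.10088637   6.76641184  94.66552547   0.
 -87.58736754]
```

Run:
```python
from h import *
w=(.5598,.1187)
robot.move_pose([*w,.32],[180,0,176])
print(robot.line_to([*w,.249],vel=.08,guard=8));st("down")
robot.set_gripper(0);st("grip")
q=np.array(robot.observe()["q"]);q0=q[5];print(q0)
for k in range(1,10):
    q[5]=q0+10*k;robot.goto_joints(q);o=st(f"{10*k}")
    print(round(o["q"][5]-q0,1),round(o["tcp_rot"][2],1))
    if k>7 and abs(o["torque"][2])>.6: break
```

```text
False
down 18.38 [0.5601 0.1187 0.2497] w 0.0402 gf 0.0 F [0.  0.2 0.3] T [-0.03  0.02 -0.01]
grip 18.77 [0.5603 0.1188 0.2503] w 0.0078 gf 60.5 F [-0.7  0.1  6.7] T [ 0.16  0.09 -0.05]
2.87928247700082
10 19.06 [0.5603 0.1185 0.2502] w 0.0074 gf 59.8 F [-0.2 -2.5 -0.4] T [-0.62  0.12 -0.07]
9.8 166.2
20 19.35 [0.5601 0.1182 0.2502] w 0.0078 gf 59.8 F [-1.7 -4.8  0.4] T [-1.01  0.34 -0.09]
19.8 156.2
30 19.64 [0.56   0.1179 0.2501] w 0.0078 gf 59.8 F [-2.8 -7.  -0.3] T [-1.35  0.54 -0.02]
29.8 146.2
40 19.93 [0.5598 0.1176 0.2501] w 0.0077 gf 59.9 F [-4.2 -7.3 -0.4] T [-1.66  0.79 -0.03]
39.8 136.2
50 20.23 [0.5595 0.1174 0.25  ] w 0.0079 gf 59.9 F [ -5.8 -10.    1. ] T [-1.96  1.2  -0.06]
49.8 126.2
60 20.52 [0.5592 0.1172 0.2499] w 0.0077 gf 60.0 F [ -6.9 -10.4   1. ] T [-2.18  1.46  0.01]
59.8 116.1
70 20.81 [0.5589 0.117  0.2499] w 0.0078 gf 60.1 F [ -8.8 -11.3   1.3] T [-2.32  1.86  0.02]
69.8 106.1
80 21.1 [0.5585 0.117  0.2498] w 0.0074 gf 60.2 F [-12.5 -11.3   2.1] T [-2.45  2.29  0.01]
79.8 96.1
90 21.39 [0.5581 0.117  0.2498] w 0.0079 gf 60.3 F [-13.6 -12.4   3.4] T [-2.49  2.66  0.01]
89.8 86.1
```

Sideways force is building up because I hold the wing about 2 mm off its axis. The axis works out at about (0.5583,0.1188). I'll recentre the arc and finish seating in small steps.

```bash
cat >> h.py <<'E'
A=np.array([.5583,.1188])
def turn(yaw,z=.2495,a=-.002):
    t=np.radians(yaw);p=A+a*np.array([np.cos(t),np.sin(t)])
    robot.goto_joints(robot.ik([*p,z],[180,0,yaw]))
E
python3 - <<'E'
from h import *
for yaw in(86,83,80,78,76,74,72,70,68):
    turn(yaw);robot.pause(.1);o=st(yaw);print(round(o["tcp_rot"][2],2),np.round(o["joint_torque"],2)[5])
    if abs(o["torque"][2])>.7: break
E
```

```text
86 21.74 [0.558  0.1168 0.2497] w 0.0076 gf 60.4 F [-3.9 -1.1  4.6] T [-0.32  0.84  0.07]
86.09 0.03
83 22.09 [0.5579 0.1168 0.2498] w 0.0079 gf 60.6 F [-4.7 -1.6  5.1] T [-0.4   1.01 -0.06]
83.13 -0.04
80 22.44 [0.5578 0.1168 0.2497] w 0.0075 gf 60.6 F [-5.1 -2.   6.2] T [-0.35  1.08 -0.11]
80.13 -0.04
78 22.79 [0.5577 0.1169 0.2497] w 0.0076 gf 60.6 F [-4.8 -1.   4.5] T [-0.34  1.06 -0.08]
78.13 -0.05
76 23.14 [0.5576 0.1169 0.2497] w 0.008 gf 60.6 F [-4.7 -2.   5.7] T [-0.37  0.98  0.24]
76.15 0.23
74 23.49 [0.5576 0.1169 0.2497] w 0.0076 gf 63.6 F [-4.3 -1.8  4.1] T [-0.58  0.94  0.93]
74.21 0.9
```

It is seated: torque climbs at about yaw 76.5, matching the bar's 77°. Backing off 90°.

Run:
```python
from h import *
robot.pause(.2)
for yaw in range(76,167,10): turn(yaw)
turn(166.7,.2497);robot.pause(.5);o=st("end");print(o["tcp_rot"],np.abs(o["qvel"]).max())
a=robot.grab_frame("side")[90:265,270:445];b=robot.grab_frame("scene")[130:305,220:395]
cv2.imwrite("pics/end.png",np.hstack([cv2.resize(x,(400,400),interpolation=2) for x in(a,b)]))
```

```text
end 27.32 [0.5603 0.1185 0.2502] w 0.0078 gf 60.8 F [-4.7  0.   6.1] T [-0.15  0.87  0.1 ]
[1.79982613e+02 2.79939058e-02 1.66826955e+02] 0.04415847613283777
```

View pics/end.png

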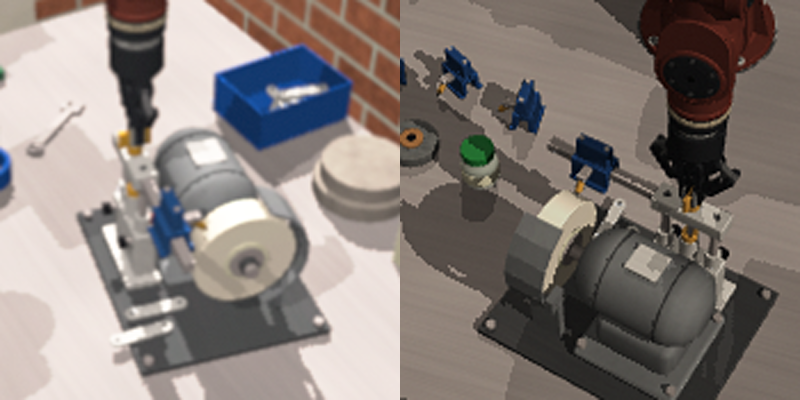

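The dresser sits on the bar facing the wheel, the gripper holds the wing across the bar, and the bystanders haven't moved. Handing in.

```bash
python3 -c "
from plant import robot
print(robot.job_done())"
```

```text
the job is handed in; nothing more can be done
None
```

The job is handed in, with no verdict returned: the dresser sits fully down on the bar with its diamond facing the wheel (about 1.5 mm off its middle), and the feed screw was seated, backed off about 90° and is still gripped there.

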